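Fit a new filter tube into the drinking-chocolate machine's filter base

ROBOT

A 6-joint arm with a two-finger parallel gripper is mounted at the origin on a cart in front of the work surface, level with it; the furniture and walls round the work are solid. World frame = base frame: x ahead of the robot, y to its left, z up, the work surface at z = 0. Lengths are in m, angles in degrees, forces in N, time in s.
With the tool pointing down it reaches from about 0.3 to 0.75 m from the base axis. Payload 8.5 kg.
Tool frame: the origin (TCP) lies on the mounting face of the last link; the fingertips stand tip_extent ahead of it and the grasp point (between the pads) lies 155 mm ahead of it (tip_extent is the distance from the TCP to the fingertips, in m); z points along the fingers, y is the line along which they close (so a half turn about z gives the same grasp; the last joint's range is limited). The gripper opens to 85 mm and grips with 20 to 120 N. Pads are 22 mm wide; open, the fingers measure 114 mm over their backs; the gripper's body (76 mm by 85 mm) begins 54 mm behind the grasp point. The pads swing forward as they close: fully open they stand 13 mm farther back than shut.
Start: joints at [57.279, 21.807, 74.336, -0, 83.858, -12.336], TCP at [0.192, 0.516, 0.405] pointing down, gripper open.
Joint ranges: [-178.18, 178.18], [-50.72, 133.34], [12.68, 142.11], [-81.47, 261.47], [9.98, 163.14], [-165.26, 165.26]. Speed limits (degrees/s): [136.94, 136.94, 180, 180, 180, 180].

INTERFACE

Orientations are given as a 3x3 rotation matrix whose columns are the frame's x, y, z axes.
In Python, from rig import observe, get_image, camera_params, close_job, tip_extent gives the robot as it stands.
- The arm moves only by the shell command python3 -m creep 'ROWS' [FORCE]. ROWS is JSON, a list of rows, each an object with "jaw": the gripper's target within -1 to 1 (shut at 1, half-way at 0, fully open at -1); "travel": the shift along the world's x, y, z in mm, a list of three; "roll": the turn about the world's z in rad. A call has 1 to 12 rows; each row is the pose to reach, as a shift and turn from the pose commanded when the call began; what a row does not reach only later rows make up. A row lasts 1/10 s, in which the tool goes at most 50 mm and 8.59 degrees, less where a joint would pass 70% of its speed; a pose out of reach is approached as far as the arm can. A call with a gripper value outside its range is refused whole. The fingers move at their own pace and stop on an object; FORCE is the grip in N (left out, the last holds). Time passes only in rows, so rows that repeat a pose let the fingers close. It gives the time, the measured TCP pose, the force, the opening and the grip force at its end, in the units of the state.
- observe(): the state, without advancing time (a new reading comes with each control period).
- get_image(name): name is "scene" or "top"; returns (picture, depth): 400x640x3 uint8, red, green, blue; 400x640 float32, m along the optical axis (not along the pixel's ray), 0 where there is no reading.
- camera_params(name): a dict with "mtx" (3x3 intrinsics, pixels), "extrinsics" (4x4, takes a point from camera to world coordinates). Camera axes: x right, y down, z forward; pixel columns grow to the right and rows downward; lengths in m; the calibration is good to about 2 mm. A picture is of the moment at which its call begins. camera_params takes no time and is no camera call.
- close_job(): hands the job in; it is judged then, once.
The state is a dict: "time_s": time; "q": joint angles; "qvel": joint speeds; "joint_efforts": joint torques, N m; "position": TCP position; "tool_rot": TCP orientation; "ft_force": force on the tool from outside, world axes, zero at the start; "wrist_torque": the same for the moment, N m; "grip_width": finger opening in m; "gripper_force": force on a finger pad.
Only numpy, scipy, OpenCV 4.12 (cv2) and the standard library are available. Lean on these libraries where they do the work, as an engineer would, in place of code of your own. Each camera call takes 0.05 s, during which the arm holds its last target. There are 200 camera calls.

TASK

Fit the long thick filter tube from the wooden rack into the push-fit port of the water-filter base: first press the lever tab all the way down so that the dust cap tips fully up off the port, then push the tube straight in, past the seal, until it is fully home on the bottom. Let go and leave it standing there with the cap up; leave the thin and the short tube in the rack and everything else on the counter where it stands.

Things in the scene. Friction and masses are not known exactly. Their poses are not given: they have to be found in the camera images.
- filter_base: water-filter base, screwed down: white block 66 x 66 mm, top 60 mm high, with an upright round push-fit port. Origin: on the table, on the port's axis; z up; +x points from the port to the cap's pivot. Grey foot plate x = -42 to +86 mm, y = -40 to +40 mm, 10 mm thick; short pipe stubs to y = -50 and +50 mm, 36 mm up.
- port_mouth (a point): centre of the port's mouth, 60 mm above the table; axes as filter_base. Bore 32 mm in diameter, 3 mm lead-in, flat hard bottom 42 mm below the mouth (18 mm above the table). A collar, 41 mm inner and 52 mm outer diameter, stands 5 mm above the mouth.
- seal (a point): centre of the seal, on the port's axis, 20 mm below the mouth: four sprung lips that stop a tube merely dropped in. A push of 10 to 14 N drives the tube's tapered foot through them; then it slides on at about 4 N until it stops hard on the bottom.
- cap_pivot (a point): middle of the rocker's pivot, 72 mm above the table, 48 mm along filter_base's +x from the port's axis; the pivot runs along y. Its two ears stand 19 to 25 mm either side, 81 mm high.
- cap_lever (a joint): white rocker with the dust cap, rad: 0 = cap (47 mm disc) shut on the port, 1.4 = cap tipped up to its stop, beyond the tube's path: up to 143 mm above the table, at least 28 mm from the port's axis, on the +x side. A tab on the other side of the pivot is pressed down to tip it; 2 to 5 N turns it; it stays where it is left.
- lever_tab (a point): point on the press tab, 42 mm from the pivot; moves with it. Tab: 48 mm long from the pivot, 26 wide, 5 thick; slants 30 degrees up when shut (tip 98 mm above the table), 50 degrees down at the stop. Pressing straight down with something about 22 mm wide, centred 30 mm beyond the pivot, until its underside is about 53 mm above the table opens the cap fully.
- tube_rack: light wooden rack, 56 (x) x 176 (y) x 40 mm high, fixed; origin under its centre, z up. Three round pockets of 34 mm diameter and 30 mm depth (floor 10 mm above the table) in a row along its y at -58, 0 and +58 mm; a tube stands upright in each.
- long_tube_center (a point): centre, half-way up, of the long thick filter tube: rigid, upright, round, 30 mm in diameter, 150 mm long, white with a grey foot that tapers to 24 mm over its last 5 mm; about 60 g; z along it, up. In the rack its top is 160 mm above the table; fully home in the port its centre is 93 mm, its top 168 mm above the table.
- thin_tube_center (a point): centre of the thin tube: 22 mm in diameter, 150 mm long, same materials; z along it. Not wanted.
- short_tube_center (a point): centre of the short tube: 30 mm in diameter, 105 mm long, same materials; z along it. Not wanted.
- cocoa_tin: round lidded cocoa tin, 68 mm wide, 91 mm tall, beside the filter base; bystander. Origin: centre of its underside.
- gift_cube: small wrapped gift box, 64 x 64 x 56 mm high, at the front right; bystander. Origin: centre of its underside.
- date_stamp: wooden hand stamp with a round knob, 30 x 50 x 68 mm high, behind the rack; bystander. Origin: centre of its underside.
- tape_roll: roll of tape lying flat, 77 mm wide, 19 mm high, behind the rack; bystander. Origin: centre of its underside.
- sign_front: price sign on a weighted round foot, 70 x 108 x 137 mm high, at the front edge in the middle; bystander. Origin: centre of its underside.
- tongs: thin metal tongs lying at the front edge, 25 x 175 x 13 mm high; bystander. Origin: centre of its underside.
- slim_box_wide: fixed obstacle between rack and filter base: white card box 122 x 277 mm with a clear window, leaning on an acrylic easel; their tops reach 125 mm above the table. Origin: centre of the box's underside.
- slim_box_tall_stand: fixed obstacle: empty clear acrylic easel near the front right, about 145 x 160 mm, 107 mm high. Origin: centre of its underside.

How it is judged (in metres and radians):
On the way:
1. the dust cap is tipped up (lever past 1.2 rad) while the long tube is not yet in the port (value of joint cap_lever above 1.2 rad and horizontal distance between long_tube_center and port_mouth above 0.05 m), for 0.1 s.
At the end, for the whole second after the job is handed in: The long thick tube is upright in the port (axis within 6 mm and 0.07 rad), fully home (within 3 mm of the bottom), released and at rest; the cap lever is still past 1.2 rad (z of long_tube_center in the frame of filter_base between 0.089 and 0.0962 m and horizontal distance between long_tube_center and port_mouth below 0.006 m and angle between the z axis of long_tube_center and the z axis of filter_base, either way round below 0.07 rad and value of joint cap_lever above 1.2 rad and linear speed of long_tube below 0.02 m/s and contact force between the fingers and long_tube below 0.1 N); the robot touches nothing.
It fails at once if the tin or the gift box is shifted by more than 30 mm or tipped over (distance of any of cocoa_tin, gift_cube from where it was at the start of the episode above 0.03 m or angle between any of cocoa_tin, gift_cube's own z axis and vertical above 0.5 rad).
It fails at once if the stamp, tape roll, price sign or tongs is shifted by more than 30 mm or tipped over (distance of any of date_stamp, tape_roll, sign_front, tongs from where it was at the start of the episode above 0.03 m or angle between any of date_stamp, tape_roll, sign_front, tongs's own z axis and vertical above 0.5 rad).
It fails at once if the thin tube is taken from the rack or shoved more than 20 mm (distance of thin_tube_center from where it was at the start of the episode above 0.02 m).
It fails at once if the short tube is taken from the rack or shoved more than 20 mm (distance of short_tube_center from where it was at the start of the episode above 0.02 m).
It also fails if it takes over 59 s, if anything falls off the work surface, if the arm or the gripper's body presses on something with over 40 N, if the wrist force passes 120 N, or if a joint passes its speed limit or range.

## Working session

There is one attempt and no reset: what is moved stays moved. The work goes in short steps, Python scripts to look and compute and a shell command to move; the robot and the scene stay as the last step left them, time stands still between calls to the robot, and variables do not carry over. Pictures are saved under pics/ and viewed, at most 10 in all, crops included, and the job is handed in when it is done.

```bash
ls; mkdir -p pics
python3 - <<'E'
from rig import *
import cv2,numpy as np
s=observe();print(s, tip_extent if not callable(tip_extent) else tip_extent())
for n in("scene","top"):
    im,d=get_image(n);cv2.imwrite(f"pics/{n}0.png",im[:,:,::-1]);np.savez(f"{n}0.npz",im=im,d=d)
    print(n,{k:np.round(v,4).tolist() for k,v in camera_params(n).items()})
E
```

```text
pics
{'time_s': 0.0, 'q': array([ 5.72781832e+01,  2.18422592e+01,  7.43881780e+01, -1.44014808e-03,
        8.38565519e+01, -1.23378763e+01]), 'qvel': array([ 0.07963184, -0.12435513, -0.0470665 ,  0.06192772, -0.07853878,
       -0.05956886]), 'joint_efforts': array([ 8.55166509e-04, -4.48442316e+01, -2.31287330e+01, -6.60956448e-05,
        4.42178178e-03,  2.42437324e-06]), 'position': array([0.19156542, 0.51550704, 0.40407952]), 'tool_rot': array([[-9.37380478e-01,  3.48306188e-01, -7.99678997e-04],
       [ 3.48306976e-01,  9.37379637e-01, -1.29081695e-03],
       [ 3.00003277e-04, -1.48852038e-03, -9.99998847e-01]]), 'ft_force': array([-0.3202736 ,  0.10638373,  0.19507969]), 'wrist_torque': array([0.07332851, 0.06761092, 0.02381263]), 'gripper_force': 0.0, 'grip_width': 0.08506646648301161} 0.1734
scene {'mtx': [[383.5921, 0.0, 317.462], [0.0, 383.5921, 201.6884], [0.0, 0.0, 1.0]], 'extrinsics': [[0.8466, -0.3344, 0.4142, 0.1617], [-0.532, -0.5047, 0.6799, -0.6593], [-0.0183, -0.7959, -0.6052, 0.6747], [0.0, 0.0, 0.0, 1.0]]}
top {'mtx': [[459.4825, 0.0, 324.9325], [0.0, 459.4825, 204.8025], [0.0, 0.0, 1.0]], 'extrinsics': [[0.0022, -0.982, 0.1888, 0.3151], [-0.9997, -0.0064, -0.0216, -0.0113], [0.0225, -0.1887, -0.9818, 1.1615], [0.0, 0.0, 0.0, 1.0]]}
```

View pics/scene0.png

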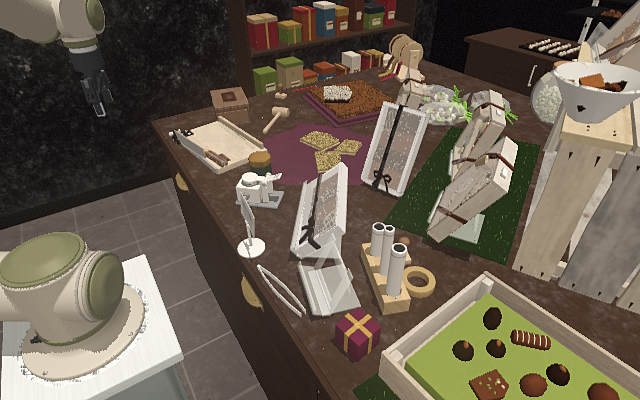

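View pics/top0.png

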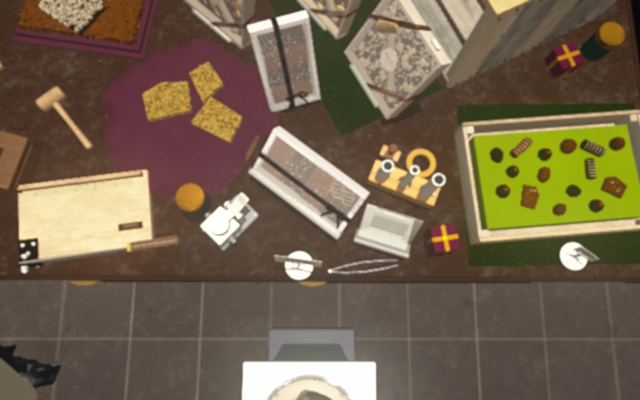

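The scene view shows the rack with tubes at about (380-400, 225-290) and the filter base at (258,190). In the top view the rack is at (408,175) and the base at (228,222), with the leaning box between them.

```bash
python3 - <<'E'
import cv2,numpy as np
t=cv2.imread("pics/top0.png");s=cv2.imread("pics/scene0.png")
r=lambda im,x,y,w,h:cv2.resize(im[y:y+h,x:x+w],(400,300),interpolation=cv2.INTER_CUBIC)
a=np.vstack([np.hstack([r(t,188,182,80,60),r(t,360,140,100,75)]),np.hstack([r(s,225,150,80,60),r(s,340,215,120,90)])])
cv2.imwrite("pics/crop0.png",a)
E
cat > h.py <<'E'
import numpy as np
from rig import camera_params
def pts(n,d):
    "world point map from depth"
    c=camera_params(n);K=c["mtx"];E=c["extrinsics"]
    v,u=np.mgrid[:d.shape[0],:d.shape[1]]
    P=np.stack([(u-K[0,2])/K[0,0]*d,(v-K[1,2])/K[1,1]*d,d],-1)
    return P@E[:3,:3].T+E[:3,3]
def ray(n,u,v,z):
    c=camera_params(n);K=c["mtx"];E=c["extrinsics"]
    r=E[:3,:3]@np.array([(u-K[0,2])/K[0,0],(v-K[1,2])/K[1,1],1])
    return E[:3,3]+r*(z-E[2,3])/r[2]
def proj(n,P):
    c=camera_params(n);K=c["mtx"];E=c["extrinsics"]
    p=K@(E[:3,:3].T@(np.asarray(P)-E[:3,3]));return p[:2]/p[2]
E
python3 - <<'E'
from h import *
P=pts("top",np.load("top0.npz")["d"]);S=pts("scene",np.load("scene0.npz")["d"])
for nm,Q in(("top",P),("scene",S)):
    for z0,z1 in((.153,.167),(.105,.122)):
        m=(Q[...,2]>z0)&(Q[...,2]<z1)&(Q[...,0]>.2)&(Q[...,0]<.75)&(Q[...,1]<.4)&(Q[...,1]>-.45)
        import cv2
        n,l,st,c=cv2.connectedComponentsWithStats(m.astype(np.uint8))
        for i in range(1,n):
            if st[i,4]>12: q=Q[l==i];print(nm,z0,st[i],c[i].round(1),q.mean(0).round(4),q.min(0).round(3),q.max(0).round(3))
print(P[182:242:4,195:262:4,2].__mul__(1000).round().astype(int))
E
```

```text
top 0.153 [409 165  10  10  77] [413.5 169.6] [ 0.5904 -0.2341  0.1588] [ 0.58  -0.245  0.154] [ 0.602 -0.224  0.164]
top 0.153 [431 173  14  13 142] [437.6 179.1] [ 0.5686 -0.2878  0.1591] [ 0.554 -0.303  0.153] [ 0.583 -0.274  0.165]
top 0.105 [ 271  127   97   77 1264] [320.  165.8] [ 0.6113 -0.0221  0.1117] [ 0.523 -0.133  0.105] [0.709 0.095 0.122]
top 0.105 [380 160  14  13 131] [386.6 165.8] [ 0.6115 -0.1803  0.1143] [ 0.597 -0.196  0.105] [ 0.626 -0.166  0.119]
top 0.105 [405 172   8   8  21] [407.6 177. ] [ 0.5849 -0.2295  0.1135] [ 0.58  -0.239  0.106] [ 0.595 -0.224  0.122]
top 0.105 [426 183  11   8  28] [429.8 187.6] [ 0.5596 -0.2812  0.1134] [ 0.554 -0.296  0.106] [ 0.572 -0.274  0.122]
top 0.105 [412 218  11   5  17] [416.9 219.8] [ 0.4838 -0.2495  0.1062] [ 0.479 -0.261  0.105] [ 0.488 -0.238  0.11 ]
top 0.105 [274 257  47   8  75] [295.9 259.8] [0.3892 0.031  0.1138] [ 0.38  -0.024  0.105] [0.395 0.081 0.122]
scene 0.153 [384 225  11  10  85] [388.8 229.2] [ 0.5865 -0.2368  0.1586] [ 0.577 -0.246  0.153] [ 0.597 -0.225  0.162]
scene 0.153 [391 243  16  13 169] [398.7
[... 1321 characters left out ...]
7    2   57   62   59   76   75   79   77    7   12
     9   -1   -3]
 [  27   16    1   45   63   59   63   74   76   74   78   78    9   10
    12   11    0]
 [  -5    1   -2   58   75   74   78   76   77   59    9   72   40    8
    11    3   -2]
 [   3    2   58   60   77   79   77   76   75   57   59    6    8   11
     8   -4    0]
 [  -3    0   58   57   78   79   77   77   73   61   60   41   12    7
     0    1    0]
 [   0   -5   12   57   78   79   75   75   62   59   42    7    7    2
     0    3   -2]
 [   2    2    0   10   62   68   64   63   61   41    7    8   -1   -2
    -1   -3   -4]
 [  -2    0   -3    2    9   62   62 1162   44   46   29   -1    2   -4
     1    2    1]]
```

View pics/crop0.png

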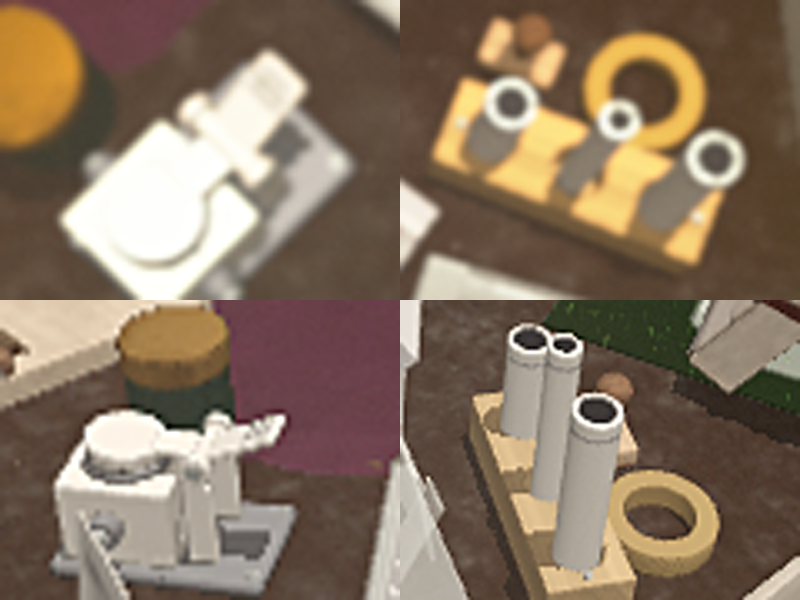

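The crops show the tubes as short, thin and long (rim at (437,179) in the top view). The cap disc is at about (219,224) in the top view, and the tab points to the upper right at about (243,197).

Run:
```python
from h import *
import cv2
for n in("top","scene"):
    d=np.load(n+"0.npz");P=pts(n,d["d"])
    w=(abs(P[...,0]-.48)<.09)&(abs(P[...,1]-.215)<.10)&(d["im"].min(-1)>100)
    q=P[w&(P[...,2]>.05)&(P[...,2]<.068)]
    print(n,"block top rect",cv2.minAreaRect((q[:,:2]*1e3).astype(np.float32)))
    t=P[w&(P[...,2]>.081)&(P[...,2]<.11)]; print("tab",len(t),t.mean(0).round(4))
    c=P[w&(P[...,2]>.07)&(P[...,2]<.081)]; print("cap",len(c),c.mean(0).round(4),cv2.minAreaRect((c[:,:2]*1e3).astype(np.float32)))
    g=P[w&(P[...,2]>.004)&(P[...,2]<.016)]; print("plate",cv2.minAreaRect((g[:,:2]*1e3).astype(np.float32)))
    r=P[w&(P[...,2]>.07)&(P[...,2]<.11)];m=r[:,:2].mean(0);v=np.linalg.svd(r[:,:2]-m)[2][0];print("axis",np.degrees(np.arctan2(v[1],v[0])),m)
    a=cv2.minAreaRect((r[:,:2]*1e3).astype(np.float32));print(a)
# cap edge in top view: ray casts at z=.077 of crop-picked rim
for e in ((158,265),(105,200),(210,215),(155,155)): print(ray("top",188+e[0]/5,182+e[1]/5,.076).round(4))
for e in ((280,75),): print("tip",ray("top",188+e[0]/5,182+e[1]/5,.098).round(4))
```

```text
top block top rect ((485.2342224121094, 211.22564697265625), (67.63323974609375, 89.21723937988281), 46.219459533691406)
tab 151 [0.5251 0.1748 0.0873]
cap 528 [0.4904 0.2053 0.0765] ((494.1070251464844, 204.01080322265625), (50.67647933959961, 92.57707214355469), 43.032989501953125)
plate ((491.6119384765625, 203.2930908203125), (79.96522521972656, 128.1093292236328), 47.94455337524414)
axis 134.0029076492364 [0.49814437 0.19853131]
((476.8665771484375, 224.77059936523438), (53.33660125732422, 191.77206420898438), 39.66057205200195)
scene block top rect ((480.1552734375, 210.22772216796875), (69.65630340576172, 90.43195343017578), 49.8936767578125)
tab 73 [0.5146 0.199  0.0883]
cap 257 [0.4856 0.203  0.0766] ((468.2883605957031, 230.51202392578125), (53.880279541015625, 160.3684539794922), 39.14974594116211)
plate ((490.4248962402344, 202.5465850830078), (82.61192321777344, 125.7416000366211), 46.26346969604492)
axis -58.112347747823904 [0.49199257 0.20210047]
((492.957275390625, 229.59658813476562), (133.17266845703125, 166.81756591796875), 0.2389366179704666)
[0.4496 0.2136 0.076 ]
[0.4805 0.2401 0.076 ]
[0.4736 0.1901 0.076 ]
[0.5023 0.2174 0.076 ]
tip [0.5371 0.156  0.098 ]
```

Both views agree: port at about (0.476, 0.217), base +x at about -43.5°, and the plate measures 80x128 as expected. I'll go above the tab with the gripper shut.

```bash
python3 -m creep '[{"jaw":1,"travel":[341,-352,0],"roll":-0.4},{"jaw":1,"travel":[341,-352,0],"roll":-0.4},{"jaw":1,"travel":[341,-352,0],"roll":-0.4},{"jaw":1,"travel":[341,-352,0],"roll":-0.4},{"jaw":1,"travel":[341,-352,0],"roll":-0.4},{"jaw":1,"travel":[341,-352,0],"roll":-0.4},{"jaw":1,"travel":[341,-352,0],"roll":-0.4},{"jaw":1,"travel":[341,-352,0],"roll":-0.4},{"jaw":1,"travel":[341,-352,0],"roll":-0.4},{"jaw":1,"travel":[341,-352,0],"roll":-0.4},{"jaw":1,"travel":[341,-352,0],"roll":-0.4},{"jaw":1,"travel":[341,-352,0],"roll":-0.4}]'
python3 -c "
import rig;o=rig.observe();print(rig.tip_extent,o['position'],o['tool_rot'].round(3).tolist(),o['q'],o['grip_width'])"
```

```text
time_s: 1.3
position: [0.5329, 0.163, 0.4041]
tool_rot: [[-0.727, 0.687, -0.001], [0.687, 0.727, 0.0], [0.001, -0.001, -1.0]]
ft_force: [-1.0, -0.5, 0.2]
grip_width: 0.0002
gripper_force: 0.0
0.1734 [0.53289602 0.16296738 0.40405994] [[-0.727, 0.687, -0.001], [0.687, 0.727, 0.0], [0.001, -0.001, -1.0]] [ 4.83020078e+00  2.25800852e+01  7.32105760e+01  1.17314595e-02
  8.42942473e+01 -4.17796982e+01] 0.0001876143438512002
```

```bash
python3 -m creep '[{"jaw":1,"travel":[0,0,-40],"roll":0},{"jaw":1,"travel":[0,0,-80],"roll":0},{"jaw":1,"travel":[0,0,-105],"roll":0},{"jaw":1,"travel":[0,0,-120],"roll":0},{"jaw":1,"travel":[0,0,-130],"roll":0},{"jaw":1,"travel":[0,0,-135],"roll":0},{"jaw":1,"travel":[0,0,-140],"roll":0},{"jaw":1,"travel":[0,0,-145],"roll":0},{"jaw":1,"travel":[0,0,-150],"roll":0}]'
python3 - <<'E'
from rig import *
import cv2,numpy as np
im,d=get_image("scene");im2,d2=get_image("top")
r=lambda im,x,y,w,h:cv2.resize(im[y:y+h,x:x+w,::-1],(400,300),interpolation=cv2.INTER_CUBIC)
cv2.imwrite("pics/p1.png",np.hstack([r(im,225,130,100,75),r(im2,188,170,100,75)]))
E
```

```text
time_s: 2.2
position: [0.5328, 0.1636, 0.2552]
tool_rot: [[-0.728, 0.686, 0.002], [0.686, 0.728, 0.0], [-0.002, 0.002, -1.0]]
ft_force: [2.0, -0.7, 2.2]
grip_width: 0.0001
gripper_force: 1.1
```

View pics/p1.png

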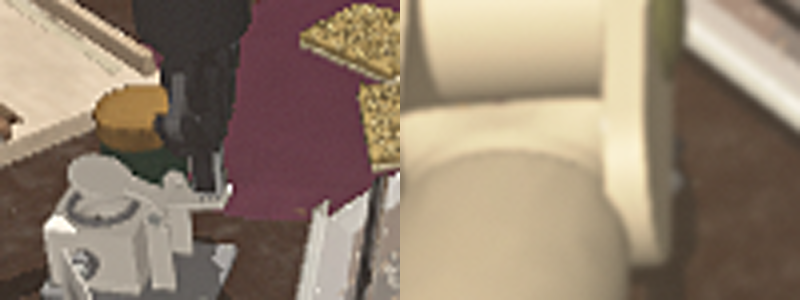

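The fingers press the tab near its tip (crop (210,195)) and the cap is already lifting, with only about 2 N of contact. I'll keep pressing.

```bash
python3 -m creep '[{"jaw":1,"travel":[0,0,-6],"roll":0},{"jaw":1,"travel":[0,0,-12],"roll":0},{"jaw":1,"travel":[0,0,-17],"roll":0},{"jaw":1,"travel":[0,0,-22],"roll":0},{"jaw":1,"travel":[0,0,-26],"roll":0},{"jaw":1,"travel":[0,0,-28],"roll":0},{"jaw":1,"travel":[0,0,-28],"roll":0}]'
```

```text
time_s: 3.0
position: [0.5325, 0.1635, 0.2262]
tool_rot: [[-0.728, 0.686, -0.001], [0.686, 0.728, -0.0], [0.001, -0.001, -1.0]]
ft_force: [-0.5, -0.1, 0.3]
grip_width: -0.0002
gripper_force: 0.0
```

```bash
python3 -m creep '[{"jaw":1,"travel":[0,0,-1],"roll":0},{"jaw":1,"travel":[0,0,-2],"roll":0},{"jaw":1,"travel":[0,0,-3],"roll":0}]'
python3 - <<'E'
from rig import *
import cv2,numpy as np
im,d=get_image("scene")
cv2.imwrite("pics/p2.png",cv2.resize(im[130:205,225:325,::-1],(600,450),interpolation=cv2.INTER_CUBIC))
E
```

```text
time_s: 3.3
position: [0.5327, 0.1635, 0.2239]
tool_rot: [[-0.728, 0.686, 0.001], [0.686, 0.728, 0.0], [-0.0, 0.0, -1.0]]
ft_force: [-0.4, -0.0, 3.0]
grip_width: -0.0
gripper_force: 1.0
```

View pics/p2.png

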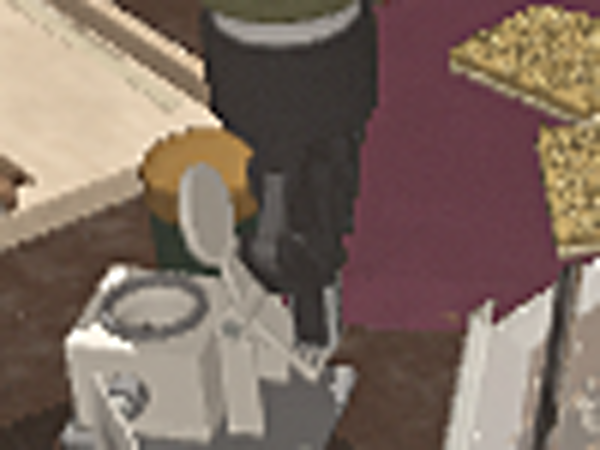

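The cap at crop (208,220) is nearly upright and the tab slants down. I'll press on in small steps until the force rises, which marks the stop.

```bash
python3 -m creep '[{"jaw":1,"travel":[0,0,-1],"roll":0},{"jaw":1,"travel":[0,0,-2],"roll":0},{"jaw":1,"travel":[0,0,-2],"roll":0}]'; python3 -m creep '[{"jaw":1,"travel":[0,0,-1],"roll":0},{"jaw":1,"travel":[0,0,-2],"roll":0},{"jaw":1,"travel":[0,0,-2],"roll":0}]'
```

```text
time_s: 3.65
position: [0.5326, 0.1635, 0.2216]
tool_rot: [[-0.728, 0.686, 0.0], [0.686, 0.728, 0.0], [-0.0, 0.0, -1.0]]
ft_force: [1.2, 0.0, 1.3]
grip_width: 0.0001
gripper_force: 0.6
time_s: 3.95
position: [0.5327, 0.1635, 0.2197]
tool_rot: [[-0.728, 0.686, 0.0], [0.686, 0.728, -0.0], [-0.0, 0.0, -1.0]]
ft_force: [1.3, -0.6, 2.5]
grip_width: 0.0002
gripper_force: 1.2
```

```bash
python3 -m creep '[{"jaw":1,"travel":[0,0,-1],"roll":0},{"jaw":1,"travel":[0,0,-2],"roll":0},{"jaw":1,"travel":[0,0,-3],"roll":0}]'; python3 -m creep '[{"jaw":1,"travel":[0,0,-1],"roll":0},{"jaw":1,"travel":[0,0,-2],"roll":0}]'
```

```text
time_s: 4.25
position: [0.5333, 0.1633, 0.2179]
tool_rot: [[-0.728, 0.686, 0.004], [0.686, 0.728, -0.001], [-0.003, 0.002, -1.0]]
ft_force: [2.0, -4.3, 11.6]
grip_width: -0.0002
gripper_force: 5.6
time_s: 4.45
position: [0.5337, 0.1631, 0.2166]
tool_rot: [[-0.728, 0.686, 0.006], [0.686, 0.728, -0.001], [-0.005, 0.003, -1.0]]
ft_force: [2.9, -5.6, 18.0]
grip_width: 0.0002
gripper_force: 7.8
```

Run:
```python
from rig import *
from h import pts
import numpy as np
im,d=get_image("scene");P=pts("scene",d)
e=np.array([.725,-.688]);o=np.array([.476,.217])
R=P[...,:2]-o;bx=R@e;by=R@np.array([.688,.725]);z=P[...,2]
m=(abs(by)<24)&(abs(by)<.024)&(bx>.02)&(bx<.055)&(z>.078)&(z<.155)&(im.min(-1)>90)
q=np.c_[bx[m],z[m]];print(len(q),q.min(0),q.max(0))
for a in np.arange(.08,.15,.01):
    s=q[(q[:,1]>a)&(q[:,1]<a+.01)]
    if len(s):print(a.round(3),len(s),s[:,0].mean().round(4),s[:,0].min().round(4),s[:,0].max().round(4))
```

```text
143 [0.02709281 0.07819451] [0.0501736 0.1420791]
0.08 10 0.044 0.0395 0.0488
0.09 14 0.0415 0.0385 0.0441
0.1 20 0.0387 0.035 0.0412
0.11 26 0.037 0.0333 0.0392
0.12 30 0.0351 0.0304 0.0372
0.13 27 0.033 0.0277 0.0362
0.14 8 0.0313 0.0271 0.0341
```

The force rose to 18 N and the cap stands at about 78°, with its top 142 mm up as given. The stop is reached. I'll rise and go above the long tube, opening on the way.

```bash
python3 -m creep '[{"jaw":1,"travel":[0,0,40],"roll":0},{"jaw":1,"travel":[0,0,90],"roll":0},{"jaw":1,"travel":[0,0,140],"roll":0},{"jaw":1,"travel":[0,0,185],"roll":0},{"jaw":1,"travel":[0,0,185],"roll":0}]' && python3 -m creep '[{"jaw":-1,"travel":[34,-452,0],"roll":-1.21},{"jaw":-1,"travel":[34,-452,0],"roll":-1.21},{"jaw":-1,"travel":[34,-452,0],"roll":-1.21},{"jaw":-1,"travel":[34,-452,0],"roll":-1.21},{"jaw":-1,"travel":[34,-452,0],"roll":-1.21},{"jaw":-1,"travel":[34,-452,0],"roll":-1.21},{"jaw":-1,"travel":[34,-452,0],"roll":-1.21},{"jaw":-1,"travel":[34,-452,0],"roll":-1.21},{"jaw":-1,"travel":[34,-452,0],"roll":-1.21},{"jaw":-1,"travel":[34,-452,0],"roll":-1.21},{"jaw":-1,"travel":[34,-452,0],"roll":-1.21},{"jaw":-1,"travel":[34,-452,0],"roll":-1.21}]'
python3 - <<'E'
from rig import *
from h import *
import cv2
b,_=get_image("top");a,d=get_image("scene");np.savez("s1.npz",b=b,a=a)
r=lambda im,x,y,w,h:cv2.resize(im[y:y+h,x:x+w,::-1],(400,300),interpolation=cv2.INTER_CUBIC)
cv2.imwrite("pics/p3.png",np.vstack([np.hstack([r(b,198,195,48,36),r(a,230,165,48,36)]),np.hstack([r(b,360,140,100,75),r(a,340,200,120,90)])]))
print(observe()["q"])
E
```

```text
time_s: 5.0
position: [0.5324, 0.1637, 0.4055]
tool_rot: [[-0.728, 0.686, 0.011], [0.686, 0.728, 0.001], [-0.007, 0.008, -1.0]]
ft_force: [1.0, 1.0, -1.0]
grip_width: 0.0
gripper_force: 0.0
time_s: 6.2
position: [0.5667, -0.2875, 0.399]
tool_rot: [[0.384, 0.923, -0.001], [0.923, -0.384, 0.001], [0.001, -0.002, -1.0]]
ft_force: [-0.0, 0.3, 0.4]
grip_width: 0.0852
gripper_force: 0.0
[-3.75203064e+01  3.07942876e+01  5.99685529e+01  1.24442051e-02
  8.92631097e+01 -1.49903724e+01]
```

View pics/p3.png

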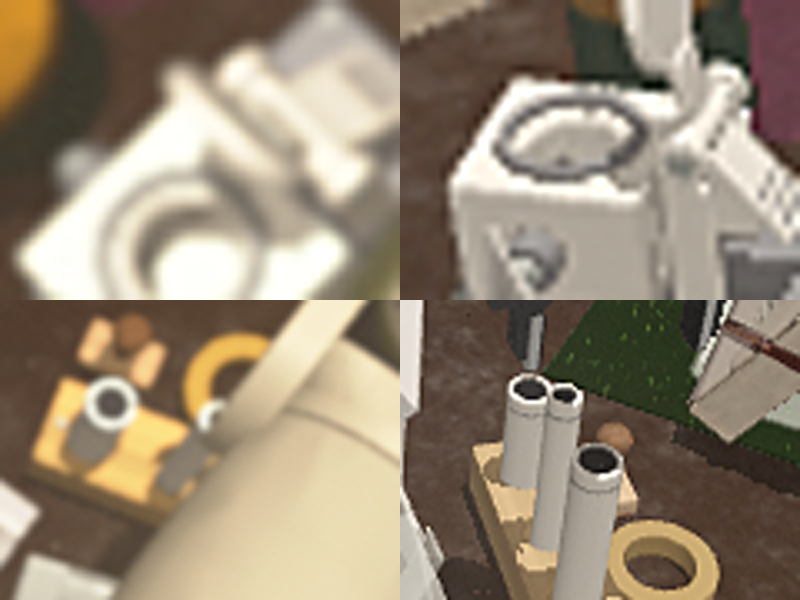

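The cap is fully up. The collar ring's centre is at about (250,181) in the scene view and (219.7,225.6) in the top view, and the tubes are undisturbed.

Run:
```python
from h import *
import cv2
print("scene",ray("scene",250.0,181.0,.065).round(4),"top",ray("top",219.3,225.2,.065).round(4))
z=np.load("s1.npz")
# dark grey collar ring in scene
a=z["a"].astype(int);s=a[172:192,238:264];m=(s.max(-1)<150)
n,l,st,c=cv2.connectedComponentsWithStats(m.astype(np.uint8));i=1+st[1:,4].argmax()
p=np.argwhere(l==i)[:,::-1]+[238,172];h=cv2.convexHull(p.astype(np.float32))
el=cv2.fitEllipse(h);print(st[i],el,ray("scene",*el[0],.065).round(4))
print("tube rim expected px",proj("scene",[.567,-.289,.16]),proj("top",[.567,-.289,.16]))
# rim of long tube: bright mask component at rim, scene & top0
t=np.load("top0.npz")["im"];s0=np.load("scene0.npz")["im"]
for n,im,(x,y,w,hh) in(("top",t,(426,168,24,18)),("scene",s0,(386,238,26,16))):
    g=cv2.resize(im[y:y+hh,x:x+w],None,fx=8,fy=8,interpolation=cv2.INTER_CUBIC);g=g.min(-1)
    dk=(g<110).astype(np.uint8);k,l,st,c=cv2.connectedComponentsWithStats(dk)
    for i in range(1,k):
        if 300<st[i,4]<8000:
            u,v=x+(c[i][0]+.5)/8-.5,y+(c[i][1]+.5)/8-.5;print(n,st[i]//8,(u,v),ray(n,u,v,.16).round(4))
```

```text
scene [0.4707 0.214  0.065 ] top [0.4745 0.2177 0.065 ]
[ 0  0 25 11 97] ((239.3992462158203, 176.85171508789062), (9.96041202545166, 45.73733139038086), 83.64798736572266) [0.4539 0.2509 0.065 ]
tube rim expected px [399.08005917 247.47626615] [438.2184575  179.73870196]
top [  9   8   7   7 316] (np.float64(438.4599308300395), np.float64(179.18502964426878)) [ 0.5683 -0.2896  0.16  ]
scene [  7   6  11   7 527] (np.float64(398.85478899952585), np.float64(247.72635135135135)) [ 0.5662 -0.2893  0.16  ]
```

Tube at (0.567, -0.2895) from both views. I'll descend and grip.

```bash
python3 -m creep '[{"jaw":-1,"travel":[0,-2,-35],"roll":0},{"jaw":-1,"travel":[0,-2,-70],"roll":0},{"jaw":-1,"travel":[0,-2,-95],"roll":0},{"jaw":-1,"travel":[0,-2,-110],"roll":0},{"jaw":-1,"travel":[0,-2,-115],"roll":0},{"jaw":-1,"travel":[0,-2,-115],"roll":0}]' && python3 -m creep '[{"jaw":0.5,"travel":[0,0,0],"roll":0},{"jaw":0.5,"travel":[0,0,0],"roll":0},{"jaw":1,"travel":[0,0,0],"roll":0},{"jaw":1,"travel":[0,0,0],"roll":0},{"jaw":1,"travel":[0,0,0],"roll":0},{"jaw":1,"travel":[0,0,0],"roll":0}]' 50
```

```text
time_s: 6.9
position: [0.5668, -0.2897, 0.2847]
tool_rot: [[0.384, 0.923, -0.0], [0.923, -0.384, 0.0], [0.0, -0.0, -1.0]]
ft_force: [0.3, -0.5, 0.0]
grip_width: 0.0851
gripper_force: 0.0
time_s: 7.5
position: [0.5666, -0.2905, 0.2854]
tool_rot: [[0.385, 0.923, 0.001], [0.923, -0.385, -0.001], [-0.0, 0.001, -1.0]]
ft_force: [-1.0, -0.2, 6.3]
grip_width: 0.0291
gripper_force: 49.3
```

```bash
python3 -m creep '[{"jaw":1,"travel":[0,0,20],"roll":0},{"jaw":1,"travel":[0,0,45],"roll":0},{"jaw":1,"travel":[0,0,80],"roll":0},{"jaw":1,"travel":[0,0,120],"roll":0},{"jaw":1,"travel":[0,0,155],"roll":0},{"jaw":1,"travel":[0,0,170],"roll":0},{"jaw":1,"travel":[0,0,170],"roll":0}]' && python3 -m creep '[{"jaw":1,"travel":[-6,33,0],"roll":0.1},{"jaw":1,"travel":[-14,75,0],"roll":0.22},{"jaw":1,"travel":[-22,120,0],"roll":0.34},{"jaw":1,"travel":[-30,165,0],"roll":0.46},{"jaw":1,"travel":[-38,210,0],"roll":0.58},{"jaw":1,"travel":[-46,255,0],"roll":0.7},{"jaw":1,"travel":[-54,300,0],"roll":0.82},{"jaw":1,"travel":[-63,345,0],"roll":0.94},{"jaw":1,"travel":[-71,390,0],"roll":1.05},{"jaw":1,"travel":[-79,435,0],"roll":1.15},{"jaw":1,"travel":[-87,480,0],"roll":1.21},{"jaw":1,"travel":[-92,506,0],"roll":1.21}]' && python3 -m creep '[{"jaw":1,"travel":[0,0,-25],"roll":0},{"jaw":1,"travel":[0,0,-50],"roll":0},{"jaw":1,"travel":[0,0,-65],"roll":0},{"jaw":1,"travel":[0,0,-70],"roll":0},{"jaw":1,"travel":[0,0,-70],"roll":0}]'
python3 - <<'E'
from rig import *
from h import *
import cv2
a,d=get_image("scene");b,_=get_image("top");np.savez("s2.npz",a=a,d=d,b=b)
cv2.imwrite("pics/p4.png",cv2.resize(a[110:215,205:305,::-1],(571,600),interpolation=cv2.INTER_CUBIC))
E
```

```text
time_s: 8.2
position: [0.5664, -0.2903, 0.4568]
tool_rot: [[0.385, 0.923, 0.003], [0.923, -0.385, -0.003], [-0.001, 0.004, -1.0]]
ft_force: [-0.4, 0.1, -0.9]
grip_width: 0.029
gripper_force: 49.4
time_s: 9.4
position: [0.4736, 0.2182, 0.453]
tool_rot: [[-0.73, 0.683, -0.003], [0.683, 0.73, -0.0], [0.002, -0.002, -1.0]]
ft_force: [-0.1, 0.2, -1.1]
grip_width: 0.0288
gripper_force: 49.4
time_s: 9.9
position: [0.4746, 0.2155, 0.3835]
tool_rot: [[-0.728, 0.686, -0.003], [0.686, 0.728, -0.001], [0.002, -0.002, -1.0]]
ft_force: [0.3, 0.0, 0.1]
grip_width: 0.0288
gripper_force: 49.5
```

View pics/p4.png

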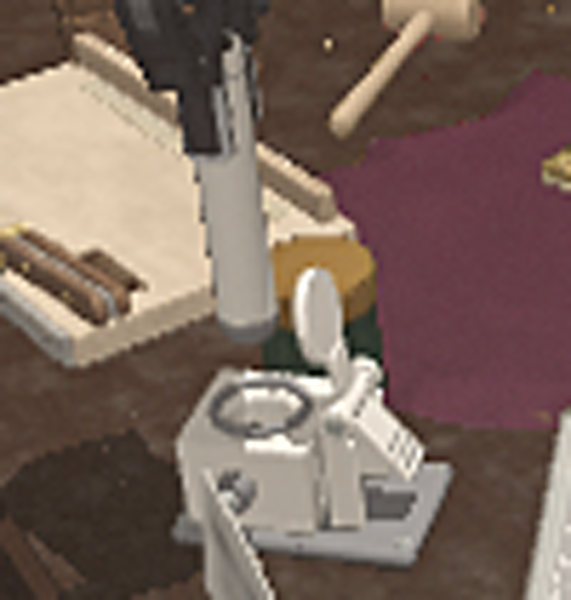

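The tube hangs upright above the collar: foot at about (248,168), collar ring centre at about (250.4,181) in scene pixels. I'll compare both against projections of the TCP axis.

Run:
```python
from h import *
import cv2
a=np.load("s2.npz")["a"]
big=cv2.resize(a[110:215,205:305],None,fx=8,fy=8,interpolation=cv2.INTER_CUBIC)
f=lambda x,o:o+(x+.5)/8-.5
# tube mid-line per row (real px rows 140..162): bright low-saturation run around expected column
for v in (142,148,154,160):
    r=big[int((v-110+.5)*8)].astype(int);u0=proj("scene",[.4746,.2155,.15])[0]
    g=(r.min(-1)>100)&((r.max(-1)-r.min(-1))<40);c=int((247-205)*8);l=c
    while g[l]:l-=1
    k=c
    while g[k]:k+=1
    print("row",v,f(l,205),f(k,205),(f(l,205)+f(k,205))/2)
for z in(.10,.12,.14,.16):print(z,proj("scene",[.4746,.2155,z]).round(2))
# collar ring: row/col extents of dark ring in region
s=big[int((172-110)*8):int((190-110)*8),int((238-205)*8):int((262-205)*8)].astype(int)
m=((s.max(-1)<165)).astype(np.uint8);n,l,st,c=cv2.connectedComponentsWithStats(m)
for i in range(1,n):
    if st[i,4]>600:
        x,y,w,h,_=st[i];print("ring",238+x/8,238+(x+w)/8,172+y/8,172+(y+h)/8,st[i,4])
for p in((.4746,.2155),(.475,.217)):
  q=np.array([proj("scene",[p[0]+.026*np.cos(t),p[1]+.026*np.sin(t),.065]) for t in np.linspace(0,6.28,60)]);print("pred outer",q.min(0).round(1),q.max(0).round(1))
cv2.imwrite("pics/ring.png",np.hstack([big[480:680,240:480],np.repeat(np.pad(m*255,((0,200-m.shape[0]),(0,240-m.shape[1])))[...,None],3,2)])[...,::-1])
```

```text
row 142 239.3125 250.8125 245.0625
row 148 240.3125 250.8125 245.5625
row 154 241.4375 251.6875 246.5625
row 160 242.3125 252.4375 247.375
0.1 [249.5  169.94]
0.12 [248.59 163.82]
0.14 [247.66 157.56]
0.16 [246.71 151.15]
ring 238.0 262.0 172.0 190.0 14853
pred outer [241.8 175.3] [260.2 185.5]
pred outer [241.8 175. ] [260.1 185.2]
```

View pics/ring.png

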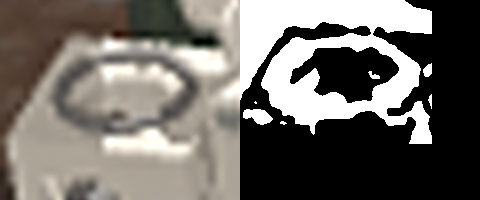

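Tube and collar agree to within about 1 mm. I'll lower gently into the collar and watch the force.

```bash
python3 -m creep '[{"jaw":1,"travel":[0,1,-15],"roll":0},{"jaw":1,"travel":[0,1,-30],"roll":0},{"jaw":1,"travel":[0,1,-42],"roll":0},{"jaw":1,"travel":[0,1,-46],"roll":0},{"jaw":1,"travel":[0,1,-48],"roll":0},{"jaw":1,"travel":[0,1,-50],"roll":0},{"jaw":1,"travel":[0,1,-50],"roll":0}]'; python3 -m creep '[{"jaw":1,"travel":[0,0,-2],"roll":0},{"jaw":1,"travel":[0,0,-4],"roll":0},{"jaw":1,"travel":[0,0,-6],"roll":0}]'
```

```text
time_s: 10.7
position: [0.4746, 0.2165, 0.3351]
tool_rot: [[-0.728, 0.686, 0.001], [0.686, 0.728, 0.0], [-0.0, 0.001, -1.0]]
ft_force: [-0.1, -0.4, -0.9]
grip_width: 0.0291
gripper_force: 49.5
time_s: 11.0
position: [0.4746, 0.2166, 0.3287]
tool_rot: [[-0.728, 0.686, 0.0], [0.686, 0.728, 0.0], [0.0, 0.0, -1.0]]
ft_force: [0.0, 1.7, 0.8]
grip_width: 0.0291
gripper_force: 49.5
```

The foot is 6 mm inside the bore with hardly any side force. I'll go on to the seal.

```bash
python3 -m creep '[{"jaw":1,"travel":[0,0,-3],"roll":0},{"jaw":1,"travel":[0,0,-6],"roll":0},{"jaw":1,"travel":[0,0,-9],"roll":0}]'; python3 -m creep '[{"jaw":1,"travel":[0,0,-3],"roll":0},{"jaw":1,"travel":[0,0,-6],"roll":0},{"jaw":1,"travel":[0,0,-9],"roll":0}]'
```

```text
time_s: 11.3
position: [0.4746, 0.2166, 0.3195]
tool_rot: [[-0.728, 0.686, 0.0], [0.686, 0.728, 0.0], [0.0, 0.0, -1.0]]
ft_force: [1.1, 2.3, 0.8]
grip_width: 0.0286
gripper_force: 49.5
time_s: 11.6
position: [0.4747, 0.2167, 0.3113]
tool_rot: [[-0.728, 0.686, 0.001], [0.686, 0.728, 0.001], [-0.001, 0.001, -1.0]]
ft_force: [-2.1, 0.5, 3.1]
grip_width: 0.0288
gripper_force: 50.0
```

```bash
python3 -m creep '[{"jaw":1,"travel":[0,0,-3],"roll":0},{"jaw":1,"travel":[0,0,-6],"roll":0},{"jaw":1,"travel":[0,0,-9],"roll":0}]'; python3 -m creep '[{"jaw":1,"travel":[0,0,-2],"roll":0},{"jaw":1,"travel":[0,0,-4],"roll":0},{"jaw":1,"travel":[0,0,-6],"roll":0}]';  python3 -m creep '[{"jaw":1,"travel":[0,0,-1],"roll":0},{"jaw":1,"travel":[0,0,-2],"roll":0},{"jaw":1,"travel":[0,0,-2],"roll":0}]'
```

```text
time_s: 11.9
position: [0.4747, 0.2167, 0.3025]
tool_rot: [[-0.728, 0.686, 0.002], [0.686, 0.728, 0.001], [-0.001, 0.002, -1.0]]
ft_force: [-1.1, 2.2, 4.7]
grip_width: 0.0287
gripper_force: 50.0
time_s: 12.2
position: [0.4746, 0.2166, 0.2958]
tool_rot: [[-0.728, 0.686, 0.001], [0.686, 0.728, 0.0], [-0.0, 0.001, -1.0]]
ft_force: [-0.3, 3.3, 4.5]
grip_width: 0.0287
gripper_force: 49.8
time_s: 12.5
position: [0.4746, 0.2166, 0.2934]
tool_rot: [[-0.728, 0.686, -0.0], [0.686, 0.728, 0.0], [0.0, -0.0, -1.0]]
ft_force: [0.6, 4.5, 1.1]
grip_width: 0.0288
gripper_force: 49.7
```

```bash
python3 -m creep '[{"jaw":1,"travel":[0,0,-1],"roll":0},{"jaw":1,"travel":[0,0,-2],"roll":0}]'; python3 -m creep '[{"jaw":1,"travel":[0,0,-1],"roll":0},{"jaw":1,"travel":[0,0,-2],"roll":0}]'
```

```text
time_s: 12.7
position: [0.4746, 0.2166, 0.2933]
tool_rot: [[-0.728, 0.686, 0.002], [0.686, 0.728, 0.0], [-0.001, 0.001, -1.0]]
ft_force: [-6.1, 1.6, 24.3]
grip_width: 0.0288
gripper_force: 52.1
time_s: 12.9
position: [0.4746, 0.2166, 0.2931]
tool_rot: [[-0.728, 0.686, 0.004], [0.686, 0.728, 0.0], [-0.003, 0.003, -1.0]]
ft_force: [-9.7, 0.2, 41.5]
grip_width: 0.0289
gripper_force: 54.1
```

There is a hard stop at TCP z 0.293, exactly the predicted home depth. I'll relax the push, open and rise.

```bash
python3 -m creep '[{"jaw":1,"travel":[0,0,3],"roll":0},{"jaw":1,"travel":[0,0,3],"roll":0},{"jaw":0,"travel":[0,0,3],"roll":0},{"jaw":-1,"travel":[0,0,3],"roll":0},{"jaw":-1,"travel":[0,0,3],"roll":0},{"jaw":-1,"travel":[0,0,3],"roll":0},{"jaw":-1,"travel":[0,0,3],"roll":0}]' && python3 -m creep '[{"jaw":-1,"travel":[0,0,15],"roll":0},{"jaw":-1,"travel":[0,0,40],"roll":0},{"jaw":-1,"travel":[0,0,80],"roll":0},{"jaw":-1,"travel":[0,0,110],"roll":0},{"jaw":-1,"travel":[-20,60,130],"roll":0},{"jaw":-1,"travel":[-40,110,130],"roll":0},{"jaw":-1,"travel":[-60,155,130],"roll":0},{"jaw":-1,"travel":[-80,200,130],"roll":0},{"jaw":-1,"travel":[-80,200,130],"roll":0}]'
python3 - <<'E'
from rig import *
from h import *
import cv2
a,d=get_image("scene");P=pts("scene",d)
m=(abs(P[...,0]-.4745)<.022)&(abs(P[...,1]-.217)<.022)&(P[...,2]>.16)&(P[...,2]<.18)
q=P[m];print(len(q),q.mean(0),np.percentile(q[:,2],[50,95]))
R=P[...,:2]-[.4745,.217];bx=R@[.725,-.688];by=R@[.688,.725];z=P[...,2]
for s in(.10,.12,.135):
    m=(abs(by)<.024)&(bx>.02)&(bx<.055)&(abs(z-s)<.005);print(s,m.sum(),bx[m].mean())
cv2.imwrite("pics/p5.png",cv2.resize(a[110:215,205:305,::-1],(571,600),interpolation=cv2.INTER_CUBIC))
E
```

```text
time_s: 13.6
position: [0.4746, 0.2165, 0.2925]
tool_rot: [[-0.728, 0.686, -0.0], [0.686, 0.728, -0.0], [0.0, -0.0, -1.0]]
ft_force: [-0.2, 0.2, -0.4]
grip_width: 0.0851
gripper_force: 0.0
time_s: 14.5
position: [0.3924, 0.4196, 0.4225]
tool_rot: [[-0.73, 0.683, -0.0], [0.683, 0.73, 0.001], [0.001, 0.0, -1.0]]
ft_force: [1.2, -1.3, 0.8]
grip_width: 0.0857
gripper_force: 0.0
76 [0.47237915 0.21337892 0.16658886] [0.16788926 0.16975912]
0.1 19 0.04091840579686061
0.12 30 0.036751927975445894
0.135 25 0.033695399026943434
```

View pics/p5.png

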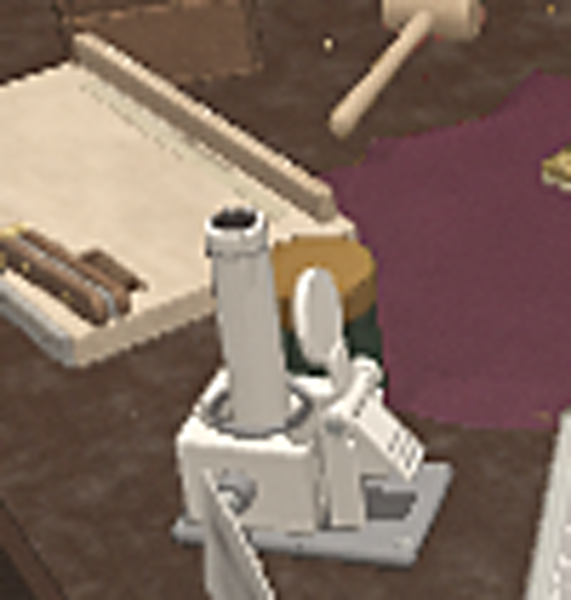

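The tube stands upright in the port with its top at crop (237,220) and 168 mm up. The cap is still up at crop (318,315), and the arm is clear.

```bash
python3 -c "
import rig;print(rig.close_job())"
```

```text
the job is handed in; nothing more can be done
None
```

The long tube is fully home in the port, upright and released, with its top measured at 168 mm. The cap is up at its stop, the arm is clear, and the job was handed in after about 14.5 s on the robot's clock; I did not re-check the rack and bystanders in the final picture.

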